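# Tighten the vice's hold-down bolt with the click wrench

### The job

Pick up the click wrench by its red grip, set its socket squarely and gently down over the square brass bolt head on the blue vice's lug until it sits fully home, and tighten the bolt clockwise (seen from above) until the bolt comes up hard and the wrench's handle clearly breaks over out of line with its head. Stop there, before the handle is bent over more than about 15 degrees, and let go, leaving the wrench seated on the bolt with its handle still broken over and leaving the other things where they are.

Things in the scene. Friction and masses are not known exactly. Their poses are not given: they have to be found in the camera images.
- wrench: click wrench's head: bright steel block 48 x 48 mm, 36 mm high; origin at the centre of its underside, on the axis of a square socket open downwards (29.6 mm across flats, mouth flared to 34.6 mm over the lowest 5 mm, 24 mm deep; flats face its x and y). z up; the handle runs along its -x. Lies level on the bench left or right of the vice, handle roughly to the robot; about 0.38 kg, balances 75 mm from the axis
- handle_grip (a point): middle of the wrench's red flat-sided grip (22 mm wide, 24 mm high, 100 mm long), 120 mm from the socket's axis and 20 mm above the head's underside, so the grip is 8 mm clear of the bench underneath. Its frame turns with the handle: the handle runs outwards along its -x, z up
- handle_end (a point): centre of the outer end of the black end collar (40 mm across), 200 mm from the socket's axis. In the head's frame x = -200 cos f, y = 200 sin f mm: f is the break-over about the socket's axis. f = 0 until 0.9 N m acts clockwise; then it swings clockwise at that torque and no more, and stays where left; dead stop at 26 degrees. Solid counter-clockwise
- vise: blue machine vice fixed to the bench. Origin on the bench straight under the bolt; x points from the bolt to the vice's body, z up. The steel lug under the bolt is 8 mm thick, 80 mm wide, x = -35 to 60 mm; the body with a clamped wooden block lies at x = 40 to 190, y = -100 to 150 mm, up to 65 mm high. The side away from the body (-x) is free for the handle to swing
- bolt: bolt with a square brass head 28 mm across flats, 16 mm high, on the vice's lug. Origin: centre of the head's underside, 8 mm above the bench; x, y face the flats, z up. Turns clockwise (from above) with a drag of 0.15 N m by an unknown 20 to 46 degrees, then comes up hard. Fully home, the wrench's head rests on the lug, its origin at the bolt's
- bolt_mark (a point): a point on top of the bolt head, 10 mm from its axis, that turns with it
- battery: yellow and black battery pack, 75 x 70 x 55 mm, on the bench on the side of the vice where the wrench is not; origin at its underside
- cup: white cup, 76 mm across, 100 mm high; origin at its underside
- tumbler: turquoise tumbler, 78 mm across, 162 mm high; origin at its underside
- drill: yellow cordless drill standing on its battery, 180 mm high; origin at its underside
- screwdriver: screwdriver with orange handle, 200 mm long; origin at its middle, underside
- blank: brown wooden block, 120 x 70 x 28 mm; origin at its underside
- screwtray: green tray with four compartments, 110 x 150 x 45 mm; origin at its underside
Mind the look-alikes: they are no part of the job. Several things have the shape of the wrench; the one meant has the colours described above.

How it is judged:
By the outcome, as a careful person would: the job done as asked, in the order asked, and still so for the second after the job is handed in, with the robot touching nothing.
It also fails if it takes over 58 s, if anything falls off the work surface, if the arm or the gripper's body presses on something with over 40 N, if the wrist force passes 120 N, or if a joint passes its speed limit or range.

### The arm

A 6-joint arm with a two-finger parallel gripper is mounted at the origin on the work surface. World frame = base frame: x ahead of the robot, y to its left, z up, the work surface at z = 0. Lengths are in mm, angles in degrees, forces in N, time in s.
With the tool pointing down it reaches from about 350 to 975 mm from the base axis. Payload 17.4 kg.
Tool frame: the origin (TCP) lies at the very end of the fingers, on their centre line; the grasp point (between the pads) lies 19 mm behind it (env.tcp_to_grasp is the distance from the TCP to the grasp point, in mm); z points along the fingers, y is the line along which they close (so a half turn about z gives the same grasp; the last joint's range is limited). The gripper opens to 85 mm and grips with 20 to 120 N. Pads are 22 mm wide; open, the fingers measure 114 mm over their backs; the gripper's body (76 mm by 85 mm) begins 54 mm behind the grasp point. The pads swing forward as they close: fully open they stand 13 mm farther back than shut.
Start: joints at [75.184, 6.646, 82.598, -0, 90.757, -2.166], TCP at [147.84, 658.617, 231.303] pointing down, gripper open.
Joint ranges: [-162.19, 162.19], [-47.58, 125.68], [4.15, 143.07], [-65.23, 245.23], [0.69, 171.88], [-170.13, 170.13]. Speed limits (degrees/s): [108.29, 108.29, 127.2, 180, 180, 180].

### API

Orientations are given as [roll, pitch, yaw] about the fixed x, y, z axes, in that order (R = Rz(yaw) Ry(pitch) Rx(roll)).
In Python, from cell import env, eoat, solve_ik, vision, spotter gives the robot as it stands. Calls block until the motion is done:
- env.reach(position, orientation): joint-space move of the TCP to a pose.
- env.servo_line(position, frame=None, vel=150, contact_N=None): straight line of the TCP; frame=None keeps the orientation; vel is the mean speed in mm/s. With contact_N (N) it stops when the force on the tool has changed by that much, and returns True; else False.
- env.move_joints(angles): joint-space move.
- eoat.let_go() and eoat.close(): open the fingers fully, or close them until they stop; the grip force is fixed at half the most.
- env.dwell(seconds).
- solve_ik(position, orientation): joint angles nearest the present ones, or None.
- env.get_state(): the state.
- vision.camera(name): name is "scene" or "top"; returns the picture (480x640x3 uint8, red, green, blue); there is no depth.
- vision.camera_params(name): a dict with "fx", "fy", "cx", "cy" (pixels), "distortion" ([k1, k2, p1, p2, k3] as OpenCV has them; the pictures are not rectified), "R" (3x3) and "t" (3): a world point X has camera coordinates R X + t. Camera axes: x right, y down, z forward; pixel columns grow to the right and rows downward; lengths in mm; the calibration is good to about 2 mm. A picture is of the moment at which its call begins. camera_params takes no time and is no camera call.
A pose or a line that the arm cannot do raises env.IKError and nothing moves.
- env.finish_job(): hands the job in; it is judged then, once.
Trained networks look in the newest picture that a camera, given by its name, has taken for a name from the list of things; names that differ only in an ending like _2 or _b are one class to them, and where a whole thing is asked for, a point or a joint stands for the part that bears it (a point fixed in the world has none). Each returns a list of dicts, best first, with "confidence" (0 to 1); they miss things now and then, are a little off and sometimes report something else, mostly with a low value. They report only what shows in the picture. A call takes as long as a camera call. They do not tell look-alikes from the thing itself.
- spotter.boxes_of(camera, thing): "centre" ([row, column] in pixels, amid what is visible of it).
- spotter.cut_out(camera, thing): "pixels" (480x640 bool, what is visible of it) and "centre" ([row, column] in pixels, amid what is visible of it).
- spotter.tip_of(camera, thing): "centre" ([row, column] in pixels: a listed point, or the origin of a listed thing).
The state is a dict: "time_s": time; "joints": joint angles; "joint_vel": joint speeds; "tau": joint torques, N m; "position": TCP position; "orientation": TCP orientation; "contact_force": force on the tool from outside, world axes, zero at the start; "wrist_torque": the same for the moment, N m; "finger_gap": finger opening in mm; "finger_force": force on a finger pad.
Only numpy, scipy, OpenCV 4.12 (cv2) and the standard library are available. Lean on these libraries where they do the work, as an engineer would, in place of code of your own. Each camera call takes 0.05 s, during which the arm holds its last target. There are 200 camera calls.

## Working session

There is one attempt and no reset: what is moved stays moved. The work goes in short steps, each a Python script; the robot and the scene stay as the last script left them, time stands still between calls to the robot, and variables do not carry over. Pictures are saved under pics/ and viewed, at most 10 in all, crops included, and the job is handed in when it is done.

```bash
ls; mkdir -p pics; cat > h.py <<'E'
import numpy as np, cv2
from cell import env, eoat, solve_ik, vision, spotter
def ray(cam,rc):
    p=vision.camera_params(cam);K=np.array([[p['fx'],0,p['cx']],[0,p['fy'],p['cy']],[0,0,1]])
    u=cv2.undistortPoints(np.array([[[rc[1],rc[0]]]],float),K,np.array(p['distortion'],float))[0,0]
    R=np.array(p['R']);return -R.T@np.array(p['t']),R.T@np.array([u[0],u[1],1])
def at(cam,rc,z):
    o,d=ray(cam,rc);return o+d*(z-o[2])/d[2]
def pix(cam,X):
    p=vision.camera_params(cam);K=np.array([[p['fx'],0,p['cx']],[0,p['fy'],p['cy']],[0,0,1]])
    return cv2.projectPoints(np.array([X],float),cv2.Rodrigues(np.array(p['R']))[0],np.array(p['t'],float),K,np.array(p['distortion'],float))[0][0,0][::-1]
def snap(cam,name,crop=None,s=1):
    im=vision.camera(cam)
    if crop: im=im[crop[0]:crop[1],crop[2]:crop[3]]
    cv2.imwrite('pics/'+name+'.png',cv2.resize(im,None,fx=s,fy=s,interpolation=cv2.INTER_CUBIC)[:,:,::-1])
E
python3 - <<'E'
from h import *
for c in ('top','scene'): snap(c,c+'0')
for c in ('top','scene'):
    p=vision.camera_params(c); print(c,(-np.array(p['R']).T@np.array(p['t'])).round(),round(p['fx']))
    for t,z in (('wrench',0),('handle_grip',20),('handle_end',20),('bolt',8),('bolt_mark',24),('vise',0),('battery',0)):
        for r in spotter.tip_of(c,t)[:4]:
            print(c,t,round(r['confidence'],2),np.round(r['centre'],1),at(c,r['centre'],z).round(1)[:2])
E
```

```text
pics
top [ 379.  -12. 1177.] 462
top wrench 0.82 [357.4 489.9] [ 183.2 -410.3]
top wrench 0.71 [212.7 449. ] [ 553.9 -319.8]
top handle_grip 0.66 [354.3 443.5] [ 197.6 -287.2]
top handle_grip 0.6 [254.6 440.7] [ 445.  -288.8]
top handle_grip 0.17 [151.9 466.8] [ 708.9 -369. ]
top handle_end 0.92 [285.4 427.5] [ 368.6 -252.7]
top handle_end 0.91 [356.  409.2] [ 195.6 -201.8]
top bolt 0.69 [206.  323.8] [575.8   3. ]
top bolt_mark 0.5 [204.6 317.5] [577.   18.6]
top vise 0.93 [205.5 324.7] [578.4   0.7]
top battery 0.93 [216.4 204.2] [556.3 314.3]
scene [1333. -103. 1091.] 565
scene wrench 0.97 [186. 169.] [ 190.5 -395.4]
scene wrench 0.8 [293.1 188.6] [ 554.3 -326.4]
scene handle_grip 0.97 [252.2 207.8] [ 451.9 -280.9]
scene handle_grip 0.72 [178.7 208.4] [ 194.1 -285. ]
scene handle_end 0.61 [227.5 218.2] [ 374.2 -256.5]
scene handle_end 0.56 [183.  239.6] [ 219.5 -200.7]
scene handle_end 0.31 [281.6 332.9] [569.9  10.9]
scene bolt 0.72 [285.4 327.2] [570.8  -2.4]
scene bolt_mark 0.54 [366.8 229.3] [ 767.3 -229.7]
scene bolt_mark 0.47 [282.9 331.7] [576.1   7.3]
scene vise 0.58 [290.5 329.2] [580.2   1.3]
scene battery 0.95 [273.7 460.1] [564.  321.1]
```

View pics/top0.png

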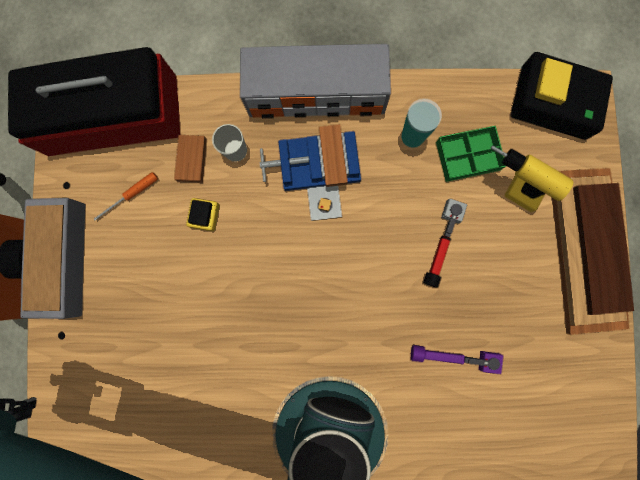

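```bash
python3 - <<'E'
from h import *
a=vision.camera('top')[170:390,290:510]; b=vision.camera('scene')[150:350,130:350]
f=lambda i:cv2.resize(i,(400,400),interpolation=cv2.INTER_CUBIC)
cv2.imwrite('pics/c1.png',np.hstack([f(a),f(b)])[:,:,::-1])
E
```

```text
(no output)
```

View pics/c1.png

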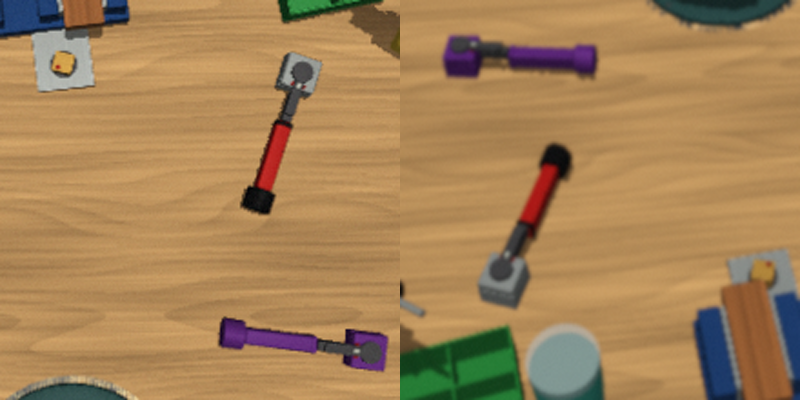

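Candidates for the wrench: the red-gripped one with a steel head, at top (213,449), and an all-purple one at top (357,490). The first fits the description (red grip, bright steel head, black collar), and the crop confirms it. Next I'll rectify the bolt and wrench in both views to measure them.

```bash
cat >> h.py <<'E'
def ortho(cam,cx,cy,z,half,mm):
    """orthographic view of plane z; up = +x world, left = +y world"""
    im=vision.camera(cam);n=int(2*half/mm)
    X=cx+half-(np.arange(n)+.5)*mm;Y=cy+half-(np.arange(n)+.5)*mm
    P=np.stack(np.meshgrid(X,Y,indexing='ij')+(np.full((n,n),z),),-1).reshape(-1,3).astype(float)
    p=vision.camera_params(cam);K=np.array([[p['fx'],0,p['cx']],[0,p['fy'],p['cy']],[0,0,1]])
    uv=cv2.projectPoints(P,cv2.Rodrigues(np.array(p['R']))[0],np.array(p['t'],float),K,np.array(p['distortion'],float))[0].reshape(n,n,2).astype(np.float32)
    return cv2.remap(im,uv[...,0],uv[...,1],cv2.INTER_CUBIC)
def blob(o,mask,cx,cy,half,mm):
    m=cv2.morphologyEx(mask.astype(np.uint8),cv2.MORPH_OPEN,np.ones((3,3)))
    c=max(cv2.findContours(m,0,1)[0],key=cv2.contourArea)
    (u,v),(w,h),a=cv2.minAreaRect(c)
    b=cv2.boxPoints(((u,v),(w,h),a));e=b[1]-b[0] if np.linalg.norm(b[1]-b[0])>np.linalg.norm(b[2]-b[1]) else b[2]-b[1]
    return (round(cx+half-v*mm,1),round(cy+half-u*mm,1),round(w*mm,1),round(h*mm,1),round(float(np.degrees(np.arctan2(-e[0],-e[1]))),1))
def red(o):
    q=cv2.cvtColor(o,cv2.COLOR_RGB2HSV);return ((q[...,0]<6)|(q[...,0]>174))&(q[...,1]>170)&(q[...,2]>60)
E
python3 - <<'E'
from h import *
L=[]
for c in ('top','scene'):
    o=ortho(c,577,2,24,40,.25);q=cv2.cvtColor(o,cv2.COLOR_RGB2HSV)
    m=(q[...,1]>110)&(q[...,2]>120)
    print(c,'bolt',blob(o,m,577,2,40,.25)); 
    g=ortho(c,450,-285,32,80,.5); print(c,'grip',blob(g,red(g),450,-285,80,.5))
    h=ortho(c,554,-322,36,40,.25)
    L.append(np.hstack([cv2.resize(o,(390,300)[:1]*2),cv2.resize(h,(390,390))]))
cv2.imwrite('pics/o1.png',cv2.resize(np.vstack(L),(600,600))[:,:,::-1])
s=env.get_state();print({k:np.round(s[k],1) for k in('time_s','orientation','contact_force')})
E
```

```text
top bolt (578.8, 1.3, 29.7, 28.6, -103.5)
top grip (441.6, -282.5, 24.3, 94.2, -20.2)
scene bolt (591.2, -10.9, 51.5, 53.8, -90.0)
scene grip (444.6, -280.9, 28.0, 98.7, -17.8)
{'time_s': np.float64(1.2), 'orientation': array([-180. ,    0. ,  167.3]), 'contact_force': array([0.2, 0.4, 1.3])}
```

View pics/o1.png

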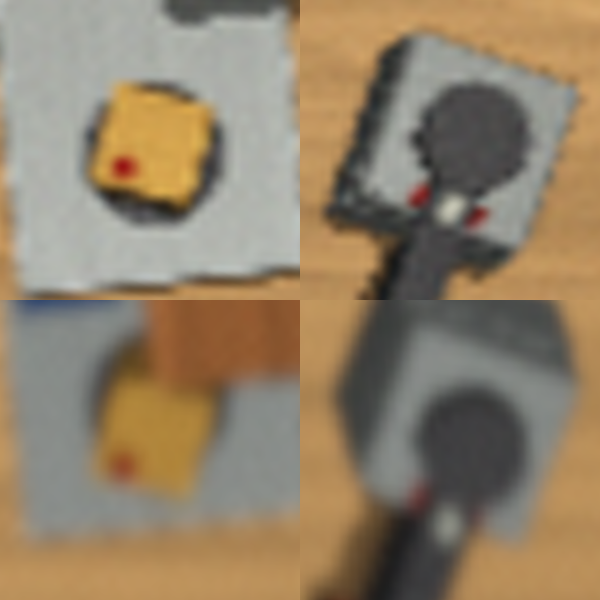

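The top view shows the bolt at about (578.9, 1.2) with a yaw of about -16° (mod 90). The wrench axis is at (556.8, -328.2), yaw about -21.5°. I'll seat it at yaw about 74° (handle direction 254°), so the swing stays on the free side. Before moving I'll check IK, then grasp.

```bash
cat >> h.py <<'E'
B=np.array([578.9,1.2]); RG=100.
def grip_xy(yaw,c=B): a=np.radians(yaw); return c-RG*np.array([np.cos(a),np.sin(a)])
E
python3 - <<'E'
from h import *
for off in (0,180):
  y=lambda a:(a+off+180)%360-180
  for lab,p,w in [('pick',[462.5,-290.5,4],-21.5)]+[('t%d'%a,[*grip_xy(a),12],a) for a in (74,45,10)]:
    j=solve_ik(p,[180,0,y(w)]); print(off,lab,None if j is None else np.round(j,1))
off=180
Y=-21.5+180
env.reach([462.5,-290.5,120],[180,0,Y]); env.servo_line([462.5,-290.5,4],vel=120,contact_N=15)
eoat.close(); s=env.get_state(); print(s['time_s'],s['position'],s['finger_gap'],s['contact_force'])
env.servo_line([462.5,-290.5,110],vel=100)
s=env.get_state(); print(s['time_s'],np.round(s['joints'],1),s['finger_gap'],s['contact_force'],s['wrist_torque'])
E
```

```text
0 pick [-34.8  -0.2 111.7  -0.   68.4  76.7]
0 t74 [-12.4   0.9 109.8  -0.   69.3   3.6]
0 t45 [-10.6  -5.  115.5  -0.   69.5  34.4]
0 t10 [ -5.   -9.3 119.4  -0.   69.9  75. ]
180 pick [ -34.8   -0.2  111.7    0.    68.4 -103.3]
180 t74 None
180 t45 [ -10.6   -5.   115.5    0.    69.5 -145.6]
180 t10 [  -5.    -9.3  119.4    0.    69.9 -105. ]
6.425 [ 462.65039715 -290.58481843    4.33381598] 20.724364880831796 [-2.03281768  1.15596354  5.27765714]
7.6333 [ -34.8   -6.1  106.8    0.    79.3 -103.3] 20.882034100352513 [-4.20702287e-03 -3.35183822e-01 -4.46717802e+00] [ 0.06085001  0.15033566 -0.05640243]
```

I left off=180 hard-coded, and that wrist turn can't reach the 74° start. I'll set the wrench back where it was and regrasp it a half turn round.

```bash
python3 - <<'E'
from h import *
p=[462.5,-290.5]
env.servo_line([*p,12],vel=120); env.servo_line([*p,3.5],vel=40,contact_N=6); eoat.let_go()
env.servo_line([*p,75],vel=150); env.reach([*p,76],[180,0,-21.5])
env.servo_line([*p,4],vel=120,contact_N=15); eoat.close()
env.servo_line([*p,110],vel=120)
s=env.get_state(); print(s['time_s'],np.round(s['joints'],1),s['finger_gap'],s['contact_force'],s['wrist_torque'])
env.reach([*grip_xy(74),70],[180,0,74])
s=env.get_state(); print(s['time_s'],s['position'],s['orientation'],s['finger_gap'])
# TCP z70 -> head underside at ~66, top ~102
L=[]
for c in ('top','scene'):
    h=ortho(c,*B,102,40,.25);o=ortho(c,*grip_xy(64),98,80,.5);print(blob(o,red(o),*grip_xy(64),80,.5))
    L.append(np.vstack([cv2.resize(h,(300,300)),cv2.resize(o,(300,300))]))
    print(c,[(round(r['confidence'],2),at(c,r['centre'],66).round(1)) for r in spotter.tip_of(c,'wrench')[:2]])
cv2.imwrite('pics/o2.png',np.hstack(L)[:,:,::-1])
E
```

```text
15.175 [-34.8  -6.1 106.9  -0.   79.3  76.7] 21.262763264893053 [ 0.19827373 -0.27915312 -4.11609596] [ 0.04075808  0.13103358 -0.02613301]
16.3417 [551.19041001 -95.32005624  69.79729795] [-1.79983390e+02  1.41825304e-02  7.38798255e+01] 20.966385869342922
(np.float64(530.0), np.float64(-144.7), 33.4, 12.0, -103.1)
top [(0.98, array([ 193. , -379.7,   66. ])), (0.8, array([ 5.793e+02, -2.000e-01,  6.600e+01]))]
(np.float64(549.2), np.float64(-142.4), 47.3, 33.0, -103.7)
scene [(0.83, array([ 261.6, -384. ,   66. ])), (0.71, array([583.7,   5.8,  66. ]))]
```

View pics/o2.png

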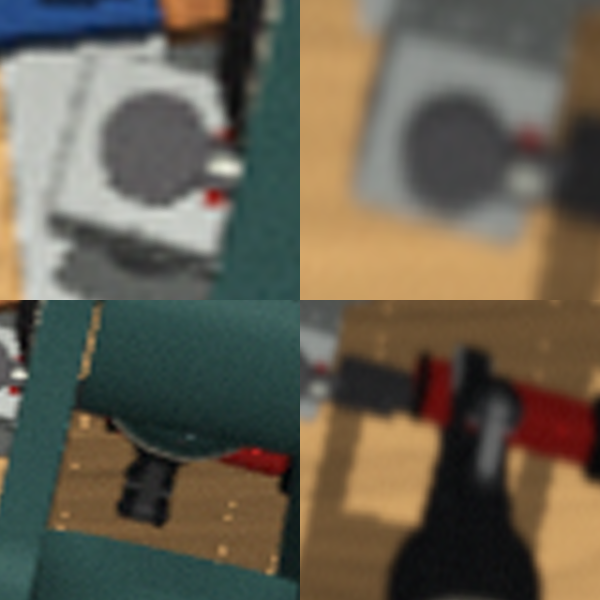

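The rectified views put the head's disc at (579.2, 0.2) with a yaw of about 74°, within 1 mm of the bolt. I'll shift by (+0.3, +0.8) and lower it gently.

```bash
python3 - <<'E'
from h import *
g=grip_xy(74)+[0.3,0.8]
env.servo_line([*g,34],vel=80)
def rep(t):
    s=env.get_state(); print(t,round(s['time_s'],1),s['position'].round(1) if hasattr(s['position'],'round') else s['position'],np.round(s['contact_force'],1),np.round(s['wrist_torque'],2),flush=True)
rep('above')
c=env.servo_line([*g,11.5],vel=20,contact_N=7); rep(c)
E
```

```text
above 17.2 [551.6 -94.1  33.8] [-0.1  0.1 -4.1] [-0.12  0.05 -0.02]
True 18.3 [551.5 -94.3  11.8] [-1.3 -2.1  4.6] [ 0.23 -0.13  0.01]
```

It's fully home (TCP z 11.8 against 12 expected). Next I'll turn it in an arc, watching the moment about the bolt axis.

```bash
cat >> h.py <<'E'
C=B+np.array([.3,.8])
def M():
    s=env.get_state();F=np.array(s['contact_force']);r=np.array(s['position'])[:2]-C
    return s,s['wrist_torque'][2]+(r[0]*F[1]-r[1]*F[0])/1000
def turn(a,v=30):
    env.servo_line([*grip_xy(a,C),12],[180,0,a],vel=v); s,m=M()
    print('%.1f t=%.2f M=%.2f Tz=%.2f'%(a,s['time_s'],m,s['wrist_torque'][2]),np.round(s['contact_force'],1),round(s['position'][2],1),flush=True); return m
E
python3 - <<'E'
from h import *
s,m0=M();print('m0',m0)
a=74
while a>74-50:
    a-=2
    if abs(turn(a)-m0)>.55: break
E
```

```text
m0 -0.05627883175827962
72.0 t=18.57 M=-0.07 Tz=0.10 [-2.2 -1.4  1.3] 12.1
70.0 t=18.83 M=-0.09 Tz=0.23 [-3.8 -1.2  2.3] 12.0
68.0 t=19.10 M=-0.02 Tz=0.27 [-3.9 -2.   3.3] 12.0
66.0 t=19.37 M=-0.07 Tz=0.28 [-4.9 -2.5  3.3] 12.0
64.0 t=19.63 M=-0.03 Tz=0.25 [-4.8 -3.4  3.3] 12.0
62.0 t=19.90 M=-0.06 Tz=0.28 [-5.2 -2.7  2.7] 12.0
60.0 t=20.17 M=0.06 Tz=0.32 [-5.1 -3.7  3.3] 12.0
58.0 t=20.43 M=0.03 Tz=0.35 [-5.5 -2.8  4.1] 11.9
56.0 t=20.70 M=-0.04 Tz=0.30 [-5.7 -2.4  3.3] 12.0
54.0 t=20.97 M=-0.01 Tz=0.34 [-6.9 -3.5  3.9] 12.0
52.0 t=21.23 M=0.16 Tz=0.35 [-5.8 -4.2  3.5] 12.0
50.0 t=21.50 M=0.12 Tz=0.32 [-7.1 -5.3  3.8] 12.0
48.0 t=21.77 M=0.07 Tz=0.35 [-8.1 -4.8  4.4] 12.0
46.0 t=22.03 M=0.03 Tz=0.34 [-8.5 -4.3  5.1] 11.9
44.0 t=22.30 M=0.44 Tz=0.53 [-7.4 -5.9  3. ] 12.0
42.0 t=22.57 M=0.58 Tz=0.56 [-6.9 -6.5  4.6] 12.0
```

```bash
python3 - <<'E'
from h import *
for a in (40.5,39,37.5,36): turn(a,20)
snap('top','t3',(150,290,250,430),4)
L=[]
for c in ('top','scene'):
    h=ortho(c,*C,44,40,.25); L.append(cv2.resize(h,(400,400)))
    for t,z in (('bolt_mark',24),('wrench',8),('handle_end',28)): print(c,t,[(round(r['confidence'],2),at(c,r['centre'],z).round(1)) for r in spotter.tip_of(c,t)[:2]])
cv2.imwrite('pics/o3.png',np.hstack(L)[:,:,::-1])
E
```

```text
40.5 t=22.85 M=0.76 Tz=0.65 [-7.  -7.5  4.4] 12.0
39.0 t=23.13 M=0.64 Tz=0.60 [-8.2 -7.2  4.8] 12.0
37.5 t=23.42 M=0.58 Tz=0.60 [-8.4 -6.1  4.9] 12.0
36.0 t=23.70 M=0.71 Tz=0.59 [-8.3 -7.6  4.6] 11.9
top bolt_mark [(0.57, array([550.1, 304.3,  24. ]))]
top wrench [(0.85, array([ 179.8, -409. ,    8. ])), (0.71, array([580.1,  -2.5,   8. ]))]
top handle_end [(0.67, array([604.3, 506.6,  28. ])), (0.59, array([ 424.9, -114.1,   28. ]))]
scene bolt_mark [(0.54, array([590.1,   5.4,  24. ]))]
scene wrench [(0.79, array([578.6,  11.1,   8. ])), (0.59, array([ 183.6, -405.9,    8. ]))]
scene handle_end [(0.7, array([ 224.7, -204. ,   28. ])), (0.58, array([ 414.9, -124.6,   28. ]))]
```

View pics/o3.png

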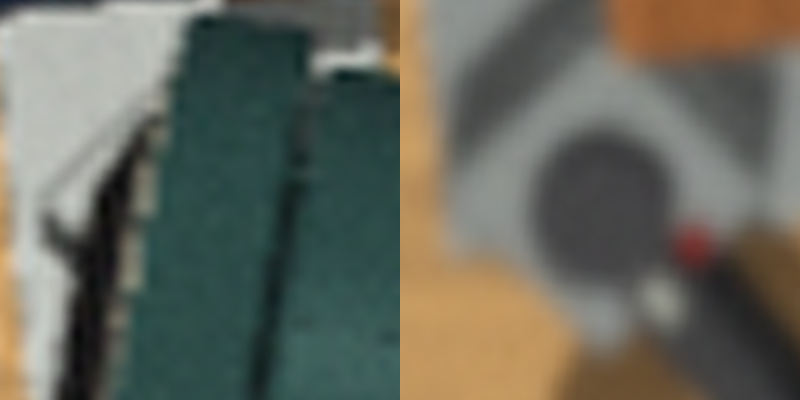

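The torque has levelled off since about 41°, and the scene view shows the white pointer off centre between the red marks, so it has broken over by about 5–6°. I'll go a few degrees further, release and check.

```bash
python3 - <<'E'
from h import *
for a in (34.5,33): turn(a,20)
g=grip_xy(33,C)
eoat.let_go(); env.servo_line([*g,130],vel=150)
env.reach([400,-330,230],[180,0,33])
L=[];e={}
for c in ('top','scene'):
    g2=grip_xy(33,C); o=ortho(c,*g2,40,80,.5); print(c,'grip',blob(o,red(o),*g2,80,.5))
    h=ortho(c,*C,44,40,.25); L.append(cv2.resize(h,(400,400)))
    print(c,[(round(r['confidence'],2),at(c,r['centre'],28).round(1)) for r in spotter.tip_of(c,'handle_end')[:2]])
cv2.imwrite('pics/o4.png',np.hstack(L)[:,:,::-1]); s=env.get_state(); print(s['time_s'],s['contact_force'])
E
```

```text
34.5 t=24.43 M=0.55 Tz=0.56 [-10.3  -7.1   5.7] 11.9
33.0 t=24.72 M=0.58 Tz=0.55 [-10.4  -7.2   5.4] 11.9
top grip (np.float64(476.9), np.float64(-69.2), 93.9, 22.4, -145.1)
top [(0.67, array([ 406.9, -109.4,   28. ])), (0.6, array([ 189.5, -202. ,   28. ]))]
scene grip (np.float64(488.4), np.float64(-73.3), 100.4, 30.1, -145.8)
scene [(0.78, array([ 422.4, -118.8,   28. ])), (0.76, array([ 217.7, -200.9,   28. ]))]
27.775 [-0.461075    0.28781155 -0.05920782]
```

View pics/o4.png

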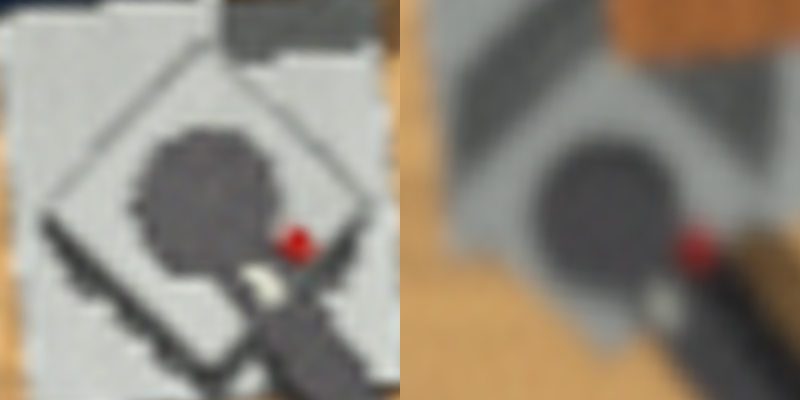

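The head sits on the bolt at a yaw of about 45° and the handle is at about 34.5°, so it's broken over by about 10°. Everything else is clear of the arm, so I'll hand it in.

```bash
python3 -c "
from cell import env
print(env.finish_job())"
```

```text
the job is handed in; nothing more can be done
None
```

The wrench is fully home on the bolt, which turned about 29° before coming up hard; the handle is broken over by about 10°, the wrench is released, and the job was handed in at about 28 s.

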